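Sort two lens blocks with a go/no-go ring gauge

TASK

Sort the two blue lens blocks with the stepped ring gauge. The block whose foot goes through the wide green-mouthed go bore but is stopped by the no-go step below is good: leave it standing in the gauge, fully home on the step. The block whose foot is so slim that it would slip through the red no-go bore too is a reject: put it in the red tray.

Things in the scene. Friction and masses are not known exactly. Their poses are not given: they have to be found in the camera images.
- wide_block: Blue plastic lens block, the good one: a round foot 44 mm across and 12 mm thick with an upright round stem 18 mm across on its middle; 54 mm tall in all, about 50 g, starts standing on the worktop. Origin at the centre of the foot's underside, z up along the stem. Grip it by the stem (12 to 54 mm above the origin).
- slim_block: Blue plastic lens block, the reject: like the other, with the same 18 mm stem and 54 mm height, but its foot is only 26 mm across (12 mm thick); about 50 g, starts standing on the worktop. Origin at the centre of the foot's underside, z up along the stem. The two blocks may start in either place.
- gauge_step (a point): Centre of the flat no-go step inside a fixed round collar gauge, 98 mm across (122 over its foot lugs), 38 mm tall, open upward; z up. The step is 18 mm above the worktop. Above it: go bore 54 mm wide, 12 mm deep, flaring over the top 8 mm to a 70 mm green mouth. Below it: red no-go bore 32 mm wide, 12 mm deep, closed below. A block on the step has its origin at this height.
- reject_tray: Shallow square open red plastic tray, 110 x 110 mm outside, 22 mm tall, walls and floor 4 mm thick, fixed to the worktop. Origin at the centre of its underside; x and y along its sides, z up.
Things that resemble listed ones, but are neither listed nor needed, are in the scene too. What is shaped like the slim_block but brown is not meant.

How it is judged (in metres and radians):
At the end, for the whole second after the job is handed in: Wide block upright (10 degrees) on the no-go step in the gauge, origin within 12 mm of the step centre sideways and 4 mm in height; slim block in the red tray, origin within 52 mm of the tray centre along each side and under 30 mm above the worktop; both at rest (horizontal distance between wide_block and gauge_step below 0.012 m and z of wide_block in the frame of gauge_step between -0.004 and 0.004 m and angle between wide_block's own z axis and vertical below 0.17 rad and linear speed of each of wide_block, slim_block below 0.03 m/s and x of slim_block in the frame of reject_tray between -0.052 and 0.052 m and y of slim_block in the frame of reject_tray between -0.052 and 0.052 m and height (world z) of slim_block below 0.03 m); the robot touches nothing.
It also fails if it takes over 64 s, if anything falls off the work surface, if the arm or the gripper's body presses on something with over 40 N, if the wrist force passes 120 N, or if a joint passes its speed limit or range.

ROBOT

A 6-joint arm with a two-finger parallel gripper is mounted at the origin on a cart in front of the work surface, level with it; the furniture and walls round the work are solid. World frame = base frame: x ahead of the robot, y to its left, z up, the work surface at z = 0. Lengths are in m, angles in degrees, forces in N, time in s.
With the tool pointing down it reaches from about 0.35 to 0.975 m from the base axis. Payload 7.1 kg.
Tool frame: the origin (TCP) lies at the very end of the fingers, on their centre line; the grasp point (between the pads) lies 19 mm behind it; z points along the fingers, y is the line along which they close (so a half turn about z gives the same grasp; the last joint's range is limited). The gripper opens to 88 mm and grips with 3 to 60 N. Pads are 20 mm wide; open, the fingers measure 115 mm over their backs; the gripper's body (75 mm by 178 mm) begins 61 mm behind the grasp point.
Start: joints at [65.718, 24.242, 93.386, -0, 62.372, -1.089], TCP at [0.246, 0.574, 0.223] pointing down, gripper open.
Joint ranges: [-172.04, 172.04], [-51.8, 120.97], [4.93, 147.93], [-75.15, 255.16], [6.16, 154.13], [-145.62, 145.62]. Speed limits (degrees/s): [136.94, 136.94, 172.46, 180, 180, 180].

INTERFACE

Orientations are given as [roll, pitch, yaw] about the fixed x, y, z axes, in that order (R = Rz(yaw) Ry(pitch) Rx(roll)).
In Python, from plant import manip, cams gives the robot as it stands.
- The arm moves only by the tool carry_out, never from a script. Its argument "series" is a list of rows, each an object with "slide": the shift along the tool's x, y, z in m, a list of three; "rotation": the turn, a rotation vector about the tool's x, y, z in rad, a list of three; "jaw": the opening in per cent of the stroke, from 0 (shut) to 100 (fully open). In form: [{"slide": [tx, ty, tz], "rotation": [ax, ay, az], "jaw": jaw}, ...]. A call has 1 to 8 rows; each row is the pose to reach, as a shift and turn from the pose commanded when the call began, along the tool's axes at that moment; what a row does not reach only later rows make up. A row lasts 1/12 s, in which the tool goes at most 41.7 mm and 7.16 degrees, less where a joint would pass 70% of its speed; a pose out of reach is approached as far as the arm can. A call with a gripper value outside its range is refused whole. The fingers move at their own pace and stop on an object; "force" is the grip in N (left out, the last holds). Time passes only in rows, so rows that repeat a pose let the fingers close. It gives the time, the measured TCP pose, the force, the opening and the grip force at its end, in the units of the state.
- manip.observe(): the state, without advancing time (a new reading comes with each control period).
- cams.read_camera(name): name is "scene" or "top"; returns a dict with "img" (480x640x3 uint8, red, green, blue), "vertical_fov" (degrees; the focal length in pixels is half the picture's height over the tangent of half this angle, whatever the lens; pixels are square), "cx", "cy" (the principal point, pixels), "R" (3x3) and "t" (3): a world point X has camera coordinates R X + t. Camera axes: x right, y down, z forward; pixel columns grow to the right and rows downward; lengths in m; the calibration is good to about 2 mm. A picture is of the moment at which its call begins. There is no depth.
- manip.close_job(): hands the job in; it is judged then, once.
The state is a dict: "t": time; "joints": joint angles; "qvel": joint speeds; "joint_torque": joint torques, N m; "tool_pos": TCP position; "tcp_rot": TCP orientation; "ft_force": force on the tool from outside, world axes, zero at the start; "wrist_torque": the same for the moment, N m; "width": finger opening in m; "grasp_force": force on a finger pad.
Only numpy, scipy, OpenCV 4.12 (cv2) and the standard library are available. Lean on these libraries where they do the work, as an engineer would, in place of code of your own. Each camera call takes 0.05 s, during which the arm holds its last target. There are 200 camera calls.

## Working session

There is one attempt and no reset: what is moved stays moved. The work goes in short steps, Python scripts to look and compute and a tool call to move; the robot and the scene stay as the last step left them, time stands still between calls to the robot, and variables do not carry over. Pictures are saved under pics/ and viewed, at most 10 in all, crops included, and the job is handed in when it is done.

Besides the shell and the picture viewer there is one more tool, called after "Emit:" as name([rows], argument=value, ...), one row to a line, values as JSON. carry_out: Moves the arm, as the interface text tells. Its arguments: {"type":"object","properties":{"series":{"type":"array","items":{"type":"object","properties":{"slide":{"type":"array","items":{"type":"number"}},"rotation":{"type":"array","items":{"type":"number"}},"jaw":{"type":"number"}}}},"force":{"type":"number"}},"required":["series"]}

```bash
mkdir -p pics; ls; python3 - <<'E'
from plant import manip,cams
import cv2
for n in("scene","top"):
    c=cams.read_camera(n);cv2.imwrite(f"pics/{n}0.png",c["img"][:,:,::-1]);print(n,c["vertical_fov"],c["cx"],c["cy"],c["R"],c["t"])
    cv2.imwrite
s=manip.observe();print(s)
E
```

```text
pics
scene 55.99086559623743 310.87816318754886 237.59012904848794 [[ 0.51259461 -0.85859178  0.00818054]
 [-0.41759338 -0.2576128  -0.87135034]
 [ 0.75024165  0.44323335 -0.49059318]] [-0.19919734  0.23737193  0.56398851]
top 46.94007419306596 318.6415003212252 248.2126460345666 [[-0.00253466 -0.99999184  0.00314504]
 [-0.9975395   0.00230808 -0.07006866]
 [ 0.07006083 -0.0033149  -0.99753721]] [0.04023371 0.4778978  1.30652685]
{'t': 0.1, 'joints': array([ 6.57173973e+01,  2.42785122e+01,  9.34282591e+01,  3.35177835e-04,
        6.23717273e+01, -1.08771429e+00]), 'qvel': array([-0.12670886, -0.02132822, -0.20848724,  0.00477398, -0.08141263,
        0.05719052]), 'joint_torque': array([ 1.44938822e-04, -5.45615530e+01, -2.74323910e+01,  6.46413700e-02,
        1.88008673e-02, -4.36474818e-05]), 'tool_pos': array([0.24591757, 0.57402923, 0.22198795]), 'tcp_rot': array([-1.79921521e+02, -1.78683559e-03,  1.56804955e+02]), 'ft_force': array([-0.38649045, -0.12624136,  0.19948498]), 'wrist_torque': array([ 0.00815565, -0.03075626, -0.02136136]), 'grasp_force': 0.0, 'width': 0.08796182117662105}
```

View pics/scene0.png

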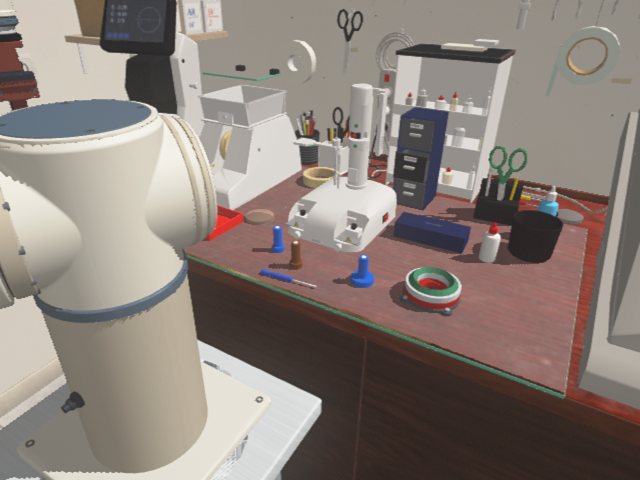

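View pics/top0.png

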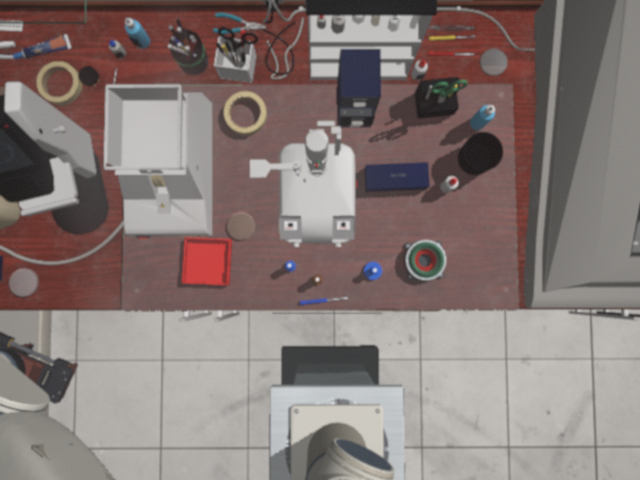

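Top picture: the slim blue block is at about (290,266) and the wide blue block at (372,270). The gauge is at (425,259) and the tray at (206,261).

Scene picture: slim is at (278,240), wide at (363,272), gauge at (433,288), and the tray is partly hidden at (225,222).

Could be mistaken for a wanted block:
- Brown block at top (317,280) / scene (296,255): not meant.
- Blue screwdriver at top (312,300): not a block.
- Brown-grey disc at top (240,226): not the tray or gauge.

I choose the two blue upright blocks; slim is the one with the small foot.

```bash
cat > h.py <<'E'
import cv2,numpy as np
from plant import manip,cams
def cam(n):
    c=cams.read_camera(n);c["f"]=240/np.tan(np.radians(c["vertical_fov"])/2);c["n"]=n;return c
def ray(c,u,v):
    d=c["R"].T@np.array([(u-c["cx"])/c["f"],(v-c["cy"])/c["f"],1]);return -c["R"].T@c["t"],d
def onz(c,u,v,z):
    o,d=ray(c,u,v);return (o+d*(z-o[2])/d[2])
def proj(c,X):
    p=c["R"]@np.array(X)+c["t"];return c["f"]*p[0]/p[2]+c["cx"],c["f"]*p[1]/p[2]+c["cy"]
def mask(c,col):
    h=cv2.cvtColor(c["img"],cv2.COLOR_RGB2HSV);H,S,V=[h[:,:,i].astype(int) for i in range(3)]
    if col=="blue": m=(H>105)&(H<125)&(S>150)&(V>90)
    if col=="green": m=(H>55)&(H<95)&(S>90)
    if col=="red": m=((H<5)|(H>175))&(S>190)&(V>150)
    return m.astype(np.uint8)
def blobs(c,col,amin=25):
    n,l,st,ce=cv2.connectedComponentsWithStats(mask(c,col));return [(st[i],ce[i],l==i) for i in range(1,n) if st[i][4]>=amin]
E
python3 - <<'E'
from h import *
np.set_printoptions(precision=4,suppress=True)
out=[]
for n in("top","scene"):
    c=cam(n)
    for col in("blue","green","red"):
        for st,ce,m in blobs(c,col): print(n,col,st,ce.round(1), "z0",onz(c,*ce,0)[:2],"z.03",onz(c,*ce,.03)[:2])
    x0,y0,w,h=(170,220,290,100) if n=="top" else (190,190,290,130)
    out.append(cv2.resize(c["img"][y0:y0+h,x0:x0+w],(800,int(h*800/w)),interpolation=cv2.INTER_CUBIC))
    if n=="scene":
        for st,ce,m in blobs(c,"blue"):
            if st[3]>15:
                ys,xs=np.nonzero(m);t=xs[ys<=ys.min()+2].mean();print("topcap",t,ys.min(),onz(c,t,ys.min()+2,.054)[:2], "footfront",onz(c,(xs.min()+xs.max())/2,ys.max(),0)[:2])
cv2.imwrite("pics/crop.png",np.vstack(out)[:600,:,::-1]); print(np.vstack(out).shape)
E
```

```text
top blue [365 263  16  16 123] [373.  269.8] z0 [ 0.4266 -0.0924] z.03 [ 0.4256 -0.0894]
scene blue [273 227  11  26 186] [277.8 240.9] z0 [0.4702 0.1318] z.03 [0.4274 0.1014]
scene blue [352 256  22  31 390] [362.6 274.9] z0 [ 0.4469 -0.0804] z.03 [ 0.4056 -0.0977]
scene blue [262 270  30  11 111] [276.5 275.1] z0 [0.3605 0.0594] z.03 [0.3245 0.0335]
scene green [490 146  37  37 265] [507.  164.3] z0 [ 1.2396 -0.2026] z.03 [ 1.1493 -0.2123]
scene green [200 261 364 137 852] [406.6 338.1] z0 [ 0.3223 -0.215 ] z.03 [ 0.2887 -0.2239]
scene green [413 268  32  15 160] [425.6 271.9] z0 [ 0.5205 -0.1801] z.03 [ 0.4746 -0.1912]
scene green [419 279  39  17 221] [441.3 290. ] z0 [ 0.4777 -0.2238] z.03 [ 0.4344 -0.2322]
scene red [209 214  34  26 368] [225.1 224.5] z0 [0.4691 0.2779] z.03 [0.4263 0.2385]
scene red [491 223   7  10  27] [494.5 227.7] z0 [ 0.7808 -0.2566] z.03 [ 0.7188 -0.263 ]
scene red [419 279  17   7  53] [425.4 281.6] z0 [ 0.4883 -0.1904] z.03 [ 0.4444 -0.2009]
topcap 277.0 227 [0.4319 0.1058] footfront [0.4321 0.1052]
topcap 363.0 256 [ 0.4224 -0.0889] footfront [ 0.4138 -0.0957]
(633, 800, 3)
```

View pics/crop.png

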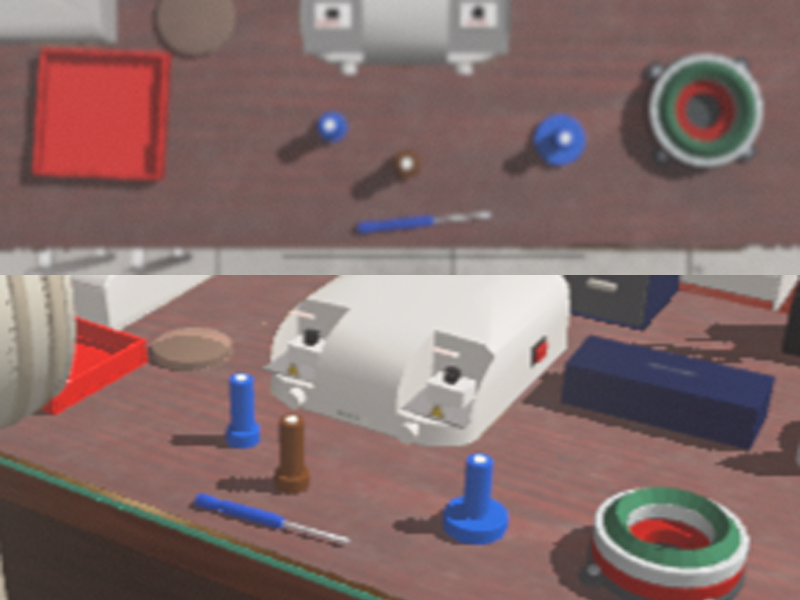

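The crop confirms the choice. The block with the wide foot is at top (373,270), the slim-foot one at (290,265), and brown is separate at (317,279). The gauge ring is at (426,260) and the tray at (207,261).

```bash
python3 - <<'E'
from h import *
np.set_printoptions(precision=4,suppress=True)
c=cam("top");s=cam("scene")
h=cv2.cvtColor(c["img"],cv2.COLOR_RGB2HSV)
def cen(box,f,z,l):
    x,y,w,hh=box;m=f(h[y:y+hh,x:x+w].astype(int)).astype(np.uint8)
    n,L,st,ce=cv2.connectedComponentsWithStats(m);i=1+st[1:,4].argmax()
    (ex,ey),r=cv2.minEnclosingCircle(np.argwhere(L==i)[:,::-1].astype(np.float32))
    for p in((ex+x,ey+y),(ce[i][0]+x,ce[i][1]+y)): print(l,p,r,st[i][4],onz(c,*p,z)[:2])
blue=lambda q:(q[...,0]>100)&(q[...,0]<130)&(q[...,1]>120)
cen((355,255,36,30),blue,.012,"wide foot")
cen((275,255,30,22),blue,.033,"slim mid")
cen((400,235,55,50),lambda q:(q[...,0]>50)&(q[...,0]<95)&(q[...,1]>70),.036,"green")
tr=lambda q:((q[...,0]<8)|(q[...,0]>172))&(q[...,1]>170)
cen((175,230,65,62),tr,.018,"tray")
x=cv2.minAreaRect(np.argwhere(tr(h[230:292,175:240].astype(int)))[:,::-1].astype(np.float32));print(x)
for n,u,v in(("wide",374.8,269.2),("slim",289.6,265.3)):print(n,onz(c,u,v,.054)[:2])
for uv in((317.2,278.9),):print("brown",onz(c,*uv,.054)[:2])
print("microscope feet front",onz(c,297,245,.02)[:2],onz(c,338,245,.02)[:2],"scene gauge green centre",onz(s,433,283,.038)[:2])
print("proj chk slim top in scene",proj(s,[.430,.104,.054]))
E
```

```text
wide foot (372.3291130065918, 270.4683542251587) 8.68726921081543 213 [ 0.4246 -0.0895]
wide foot (np.float64(372.23943661971833), np.float64(270.45539906103284)) 8.68726921081543 213 [ 0.4246 -0.0892]
slim mid (289.875, 265.75) 4.751744747161865 48 [0.4355 0.1071]
slim mid (np.float64(290.4375), np.float64(265.9791666666667)) 4.751744747161865 48 [0.435  0.1058]
green (426.5, 259.0) 16.37843894958496 240 [ 0.4506 -0.215 ]
green (np.float64(426.5375), np.float64(259.1333333333333)) 16.37843894958496 240 [ 0.4502 -0.2151]
tray (204.5, 263.0) 26.53780746459961 729 [0.4432 0.3115]
tray (np.float64(206.6172839506173), np.float64(267.35665294924553)) 26.53780746459961 729 [0.4328 0.3063]
((31.331132888793945, 31.383960723876953), (45.0009651184082, 42.69879150390625), 2.4895529747009277)
wide [ 0.4262 -0.091 ]
slim [0.4358 0.1067]
brown [0.4041 0.0427]
microscope feet front [0.4856 0.0908] [ 0.4853 -0.0072] scene gauge green centre [ 0.4355 -0.2162]
proj chk slim top in scene (np.float64(277.1836280203207), np.float64(229.60017007779456))
```

Emit:
carry_out([
  {"slide":[-0.357,-0.357,0.072],"rotation":[0,0,-0.405],"jaw":50},
  {"slide":[-0.357,-0.357,0.072],"rotation":[0,0,-0.405],"jaw":50},
  {"slide":[-0.357,-0.357,0.072],"rotation":[0,0,-0.405],"jaw":50},
  {"slide":[-0.357,-0.357,0.072],"rotation":[0,0,-0.405],"jaw":50},
  {"slide":[-0.357,-0.357,0.072],"rotation":[0,0,-0.405],"jaw":50},
  {"slide":[-0.357,-0.357,0.072],"rotation":[0,0,-0.405],"jaw":50},
  {"slide":[-0.357,-0.357,0.072],"rotation":[0,0,-0.405],"jaw":50},
  {"slide":[-0.357,-0.357,0.072],"rotation":[0,0,-0.405],"jaw":50},
], force=15)

```text
t: 0.97
tool_pos: [0.3689, 0.2667, 0.1757]
tcp_rot: [180.0, 0.0, -180.0]
ft_force: [1.0, -0.1, 0.3]
width: 0.0441
grasp_force: 0.0
```

Emit:
carry_out([
  {"slide":[-0.065,-0.161,0.026],"rotation":[0,0,0],"jaw":50},
  {"slide":[-0.065,-0.161,0.026],"rotation":[0,0,0],"jaw":50},
  {"slide":[-0.065,-0.161,0.026],"rotation":[0,0,0],"jaw":50},
  {"slide":[-0.065,-0.161,0.026],"rotation":[0,0,0],"jaw":50},
  {"slide":[-0.065,-0.161,0.026],"rotation":[0,0,0],"jaw":50},
  {"slide":[-0.065,-0.161,0.076],"rotation":[0,0,0],"jaw":50},
  {"slide":[-0.065,-0.161,0.096],"rotation":[0,0,0],"jaw":50},
  {"slide":[-0.065,-0.161,0.106],"rotation":[0,0,0],"jaw":50},
])

```text
t: 1.63
tool_pos: [0.4318, 0.1068, 0.067]
tcp_rot: [-180.0, -0.2, 179.9]
ft_force: [-0.5, 0.3, 0.8]
width: 0.044
grasp_force: 0.0
```

```bash
python3 - <<'E'
from h import *
o=[]
for n,(x0,y0,w,h) in(("top",(240,215,110,110)),("scene",(230,170,110,110))):
    c=cam(n);o.append(cv2.resize(c["img"][y0:y0+h,x0:x0+w],(400,400),interpolation=cv2.INTER_CUBIC))
cv2.imwrite("pics/slim1.png",np.hstack(o)[:,:,::-1]);s=manip.observe();print(s["tool_pos"],s["tcp_rot"])
E
```

```text
[0.43217876 0.10740362 0.06832527] [-179.9505233    -0.24042021 -179.97569899]
```

View pics/slim1.png

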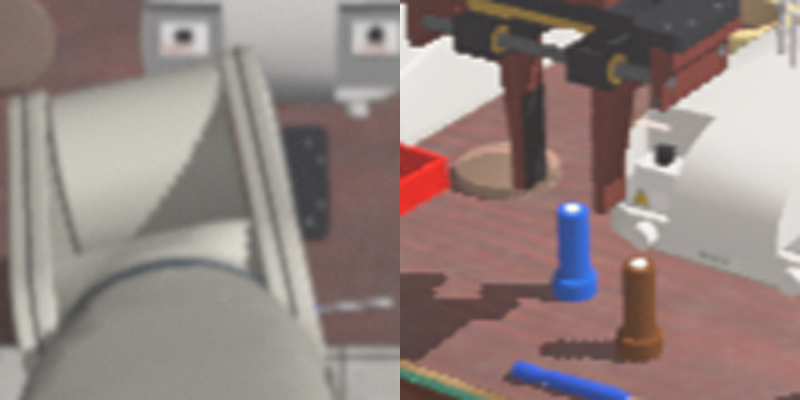

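The fingers straddle the slim block (stem top near scene (277,227)) and are aligned with it, so I'll descend and grip.

Emit:
carry_out([
  {"slide":[-0.001,-0.001,0.02],"rotation":[0,0,0],"jaw":50},
  {"slide":[-0.001,-0.001,0.035],"rotation":[0,0,0],"jaw":50},
  {"slide":[-0.001,-0.001,0.046],"rotation":[0,0,0],"jaw":50},
  {"slide":[-0.001,-0.001,0.046],"rotation":[0,0,0],"jaw":50},
  {"slide":[-0.001,-0.001,0.046],"rotation":[0,0,0],"jaw":10},
  {"slide":[-0.001,-0.001,0.046],"rotation":[0,0,0],"jaw":10},
  {"slide":[-0.001,-0.001,0.046],"rotation":[0,0,0],"jaw":10},
  {"slide":[-0.001,-0.001,0.046],"rotation":[0,0,0],"jaw":10},
], force=15)

```text
t: 2.4
tool_pos: [0.4353, 0.1067, 0.0247]
tcp_rot: [180.0, 0.1, -180.0]
ft_force: [0.2, 0.4, -0.4]
width: 0.0209
grasp_force: 0.3
```

Emit:
carry_out([
  {"slide":[0,0,0],"rotation":[0,0,0],"jaw":10},
  {"slide":[0,0,0],"rotation":[0,0,0],"jaw":10},
  {"slide":[0,0,-0.02],"rotation":[0,0,0],"jaw":10},
  {"slide":[0,0,-0.05],"rotation":[0,0,0],"jaw":10},
  {"slide":[0,0,-0.08],"rotation":[0,0,0],"jaw":10},
])

```text
t: 2.82
tool_pos: [0.4336, 0.1062, 0.1041]
tcp_rot: [-180.0, -0.2, -180.0]
ft_force: [-0.3, -0.1, 0.0]
width: 0.0173
grasp_force: 15.0
```

Emit:
carry_out([
  {"slide":[-0.001,0.02,0],"rotation":[0,0,0],"jaw":10},
  {"slide":[-0.003,0.06,0],"rotation":[0,0,0],"jaw":10},
  {"slide":[-0.006,0.1,0],"rotation":[0,0,0],"jaw":10},
  {"slide":[-0.006,0.14,0],"rotation":[0,0,0],"jaw":10},
  {"slide":[-0.006,0.18,0],"rotation":[0,0,0],"jaw":10},
  {"slide":[-0.006,0.195,0],"rotation":[0,0,0],"jaw":10},
  {"slide":[-0.006,0.2,0.01],"rotation":[0,0,0],"jaw":10},
  {"slide":[-0.006,0.2,0.03],"rotation":[0,0,0],"jaw":10},
])

```text
t: 3.48
tool_pos: [0.4417, 0.308, 0.0746]
tcp_rot: [179.9, 0.2, -179.9]
ft_force: [0.1, 0.3, -1.0]
width: 0.0178
grasp_force: 15.0
```

```bash
python3 - <<'E'
from h import *
o=[]
for n,(x0,y0,w,h) in(("top",(160,205,130,110)),("scene",(170,150,130,110))):
    c=cam(n);o.append(cv2.resize(c["img"][y0:y0+h,x0:x0+w],(400,338),interpolation=cv2.INTER_CUBIC))
cv2.imwrite("pics/tray1.png",np.hstack(o)[:,:,::-1]);s=manip.observe();print(s["tool_pos"],s["tcp_rot"],s["width"])
E
```

```text
[0.43828838 0.3042312  0.07091195] [-179.79642869   -0.28179663 -179.97377338] 0.01760892408207463
```

View pics/tray1.png

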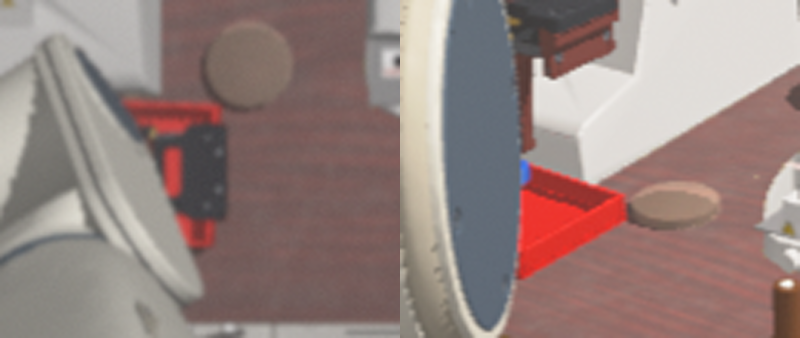

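The block hangs over the tray with the gripper centred on it (tray spans about top (200–232, 238–286)). Next I lower and release.

Emit:
carry_out([
  {"slide":[0,0,0.02],"rotation":[0,0,0],"jaw":10},
  {"slide":[0,0,0.033],"rotation":[0,0,0],"jaw":10},
  {"slide":[0,0,0.04],"rotation":[0,0,0],"jaw":10},
  {"slide":[0,0,0.042],"rotation":[0,0,0],"jaw":10},
  {"slide":[0,0,0.042],"rotation":[0,0,0],"jaw":10},
  {"slide":[0,0,0.042],"rotation":[0,0,0],"jaw":10},
])

```text
t: 4.08
tool_pos: [0.441, 0.3061, 0.0322]
tcp_rot: [180.0, 0.0, 180.0]
ft_force: [1.0, 0.7, -0.4]
width: 0.0176
grasp_force: 15.0
```

Emit:
carry_out([
  {"slide":[0,0,0.002],"rotation":[0,0,0],"jaw":10},
  {"slide":[0,0,0.003],"rotation":[0,0,0],"jaw":10},
  {"slide":[0,0,0.003],"rotation":[0,0,0],"jaw":45},
  {"slide":[0,0,0.003],"rotation":[0,0,0],"jaw":45},
  {"slide":[0,0,0.003],"rotation":[0,0,0],"jaw":45},
  {"slide":[0,0,0.003],"rotation":[0,0,0],"jaw":45},
  {"slide":[0,0,-0.02],"rotation":[0,0,0],"jaw":45},
  {"slide":[0,0,-0.06],"rotation":[0,0,0],"jaw":45},
])

```text
t: 4.75
tool_pos: [0.438, 0.3048, 0.089]
tcp_rot: [-179.7, -0.4, -180.0]
ft_force: [-0.1, 0.7, 0.0]
width: 0.0398
grasp_force: 0.0
```

Emit:
carry_out([
  {"slide":[0.01,0,-0.03],"rotation":[0,0,0],"jaw":50},
  {"slide":[0.02,-0.035,-0.04],"rotation":[0,0,0],"jaw":50},
  {"slide":[0.02,-0.075,-0.04],"rotation":[0,0,0],"jaw":50},
  {"slide":[0.02,-0.115,-0.04],"rotation":[0,0,0],"jaw":50},
  {"slide":[0.02,-0.155,-0.04],"rotation":[0,0,0],"jaw":50},
  {"slide":[0.02,-0.195,-0.04],"rotation":[0,0,0],"jaw":50},
  {"slide":[0.02,-0.235,-0.04],"rotation":[0,0,0],"jaw":50},
  {"slide":[0.02,-0.275,-0.04],"rotation":[0,0,0],"jaw":50},
])

```text
t: 5.42
tool_pos: [0.4203, 0.0298, 0.1319]
tcp_rot: [-180.0, 0.0, -180.0]
ft_force: [1.1, -1.2, 1.0]
width: 0.0437
grasp_force: 0.0
```

```bash
python3 - <<'E'
from h import *
np.set_printoptions(precision=4,suppress=True)
c=cam("top")
o=[cv2.resize(c["img"][225:300,165:255],(400,333),interpolation=cv2.INTER_CUBIC)]
c=cam("scene");o.append(cv2.resize(c["img"][190:310,330:474],(400,333),interpolation=cv2.INTER_CUBIC))
cv2.imwrite("pics/tray2.png",np.hstack(o)[:,:,::-1]);s=manip.observe();print(s["tool_pos"])
E
```

```text
[0.4203 0.027  0.1318]
```

View pics/tray2.png

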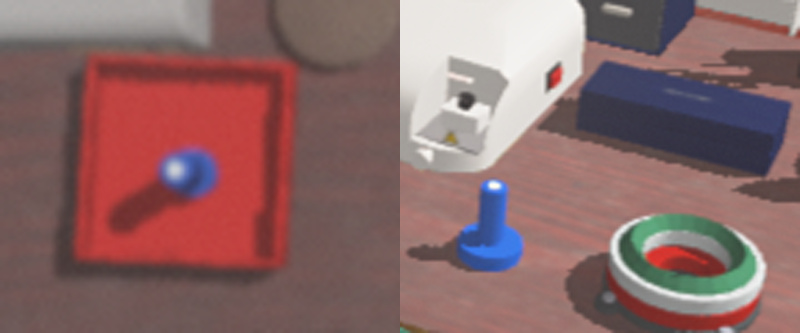

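The slim block stands upright mid-tray, at about top (207,263). Next is the wide block.

Emit:
carry_out([
  {"slide":[-0.005,-0.04,0.01],"rotation":[0,0,0],"jaw":50},
  {"slide":[-0.005,-0.08,0.02],"rotation":[0,0,0],"jaw":50},
  {"slide":[-0.005,-0.11,0.03],"rotation":[0,0,0],"jaw":50},
  {"slide":[-0.005,-0.118,0.045],"rotation":[0,0,0],"jaw":50},
  {"slide":[-0.005,-0.118,0.06],"rotation":[0,0,0],"jaw":50},
  {"slide":[-0.005,-0.118,0.06],"rotation":[0,0,0],"jaw":50},
])

```text
t: 6.02
tool_pos: [0.4244, -0.0864, 0.0699]
tcp_rot: [179.9, -0.2, 179.9]
ft_force: [-1.1, 0.4, -0.1]
width: 0.0439
grasp_force: 0.0
```

```bash
python3 - <<'E'
from h import *
np.set_printoptions(precision=4,suppress=True)
o=[]
for n,(x0,y0,w,h) in(("top",(335,215,110,92)),("scene",(310,190,110,92))):
    c=cam(n);o.append(cv2.resize(c["img"][y0:y0+h,x0:x0+w],(400,334),interpolation=cv2.INTER_CUBIC))
cv2.imwrite("pics/wide1.png",np.hstack(o)[:,:,::-1]);s=manip.observe();print(s["tool_pos"])
E
```

```text
[ 0.4254 -0.086   0.0715]
```

View pics/wide1.png

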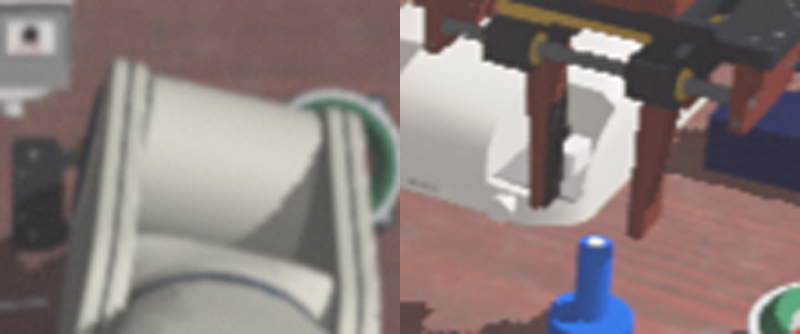

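The fingers straddle the wide block (stem top near scene (364,256)); I shift 4 mm toward −y and grip.

Emit:
carry_out([
  {"slide":[0,-0.004,0.02],"rotation":[0,0,0],"jaw":50},
  {"slide":[0,-0.004,0.035],"rotation":[0,0,0],"jaw":50},
  {"slide":[0,-0.004,0.045],"rotation":[0,0,0],"jaw":50},
  {"slide":[0,-0.004,0.047],"rotation":[0,0,0],"jaw":50},
  {"slide":[0,-0.004,0.047],"rotation":[0,0,0],"jaw":10},
  {"slide":[0,-0.004,0.047],"rotation":[0,0,0],"jaw":10},
  {"slide":[0,-0.004,0.047],"rotation":[0,0,0],"jaw":10},
  {"slide":[0,-0.004,0.047],"rotation":[0,0,0],"jaw":10},
])

```text
t: 6.78
tool_pos: [0.4262, -0.0906, 0.0254]
tcp_rot: [-180.0, 0.1, -180.0]
ft_force: [0.2, 0.7, 0.1]
width: 0.0208
grasp_force: 0.1
```

Emit:
carry_out([
  {"slide":[0,0,0],"rotation":[0,0,0],"jaw":10},
  {"slide":[0,0,0],"rotation":[0,0,0],"jaw":10},
  {"slide":[0,0,0],"rotation":[0,0,0],"jaw":10},
  {"slide":[0,0,0],"rotation":[0,0,0],"jaw":10},
])

```text
t: 7.12
tool_pos: [0.4261, -0.0906, 0.0253]
tcp_rot: [-180.0, 0.1, -180.0]
ft_force: [-0.4, 1.4, 7.6]
width: 0.0177
grasp_force: 15.0
```

Emit:
carry_out([
  {"slide":[0,0,-0.03],"rotation":[0,0,0],"jaw":10},
  {"slide":[0,0,-0.06],"rotation":[0,0,0],"jaw":10},
  {"slide":[-0.005,-0.025,-0.07],"rotation":[0,0,0],"jaw":10},
  {"slide":[-0.012,-0.06,-0.07],"rotation":[0,0,0],"jaw":10},
  {"slide":[-0.02,-0.095,-0.07],"rotation":[0,0,0],"jaw":10},
  {"slide":[-0.023,-0.12,-0.06],"rotation":[0,0,0],"jaw":10},
  {"slide":[-0.023,-0.124,-0.05],"rotation":[0,0,0],"jaw":10},
  {"slide":[-0.023,-0.124,-0.05],"rotation":[0,0,0],"jaw":10},
])

```text
t: 7.78
tool_pos: [0.4476, -0.2154, 0.0732]
tcp_rot: [179.9, -0.1, 179.9]
ft_force: [-0.9, 0.9, -0.7]
width: 0.017
grasp_force: 15.0
```

```bash
python3 - <<'E'
from h import *
np.set_printoptions(precision=4,suppress=True)
c=cam("scene");s=manip.observe();p=s["tool_pos"];print(p,s["tcp_rot"],s["width"])
b=p-[0,0,.0253]
for st,ce,m in blobs(c,"blue"):
    if st[0]>380 and st[4]>100:
        ys,xs=np.nonzero(m);print("foot seen: x",xs.min(),xs.max(),"bottom",ys.max())
# predicted foot & gauge circle extents
def circ(o,r,z):
    q=np.array([proj(c,[o[0]+r*np.cos(a),o[1]+r*np.sin(a),z]) for a in np.linspace(0,6.28,60)]);return q[:,0].min(),q[:,0].max(),q[:,1].min(),q[:,1].max()
print("foot pred",circ(b,.022,b[2]))
print("rim pred (r49,z38)",circ([.449,-.2145],.049,.038),"mouth",circ([.449,-.2145],.035,.038))
cv2.imwrite("pics/g1.png",cv2.resize(c["img"][210:330,370:490],(600,600),interpolation=cv2.INTER_CUBIC)[:,:,::-1])
E
```

```text
[ 0.4472 -0.2142  0.0736] [179.909   -0.1615 179.914 ] 0.01769970246057841
foot seen: x 424 448 bottom 280
foot pred (np.float64(421.7990219331999), np.float64(447.9319321207447), np.float64(267.4493257612689), np.float64(281.74211131642363))
rim pred (r49,z38) (np.float64(405.8957133126777), np.float64(463.6831882241449), np.float64(263.6942132022443), np.float64(295.8353846348946)) mouth (np.float64(413.9931073914012), np.float64(455.249944275939), np.float64(267.875818702122), np.float64(290.8010018194888))
```

View pics/g1.png

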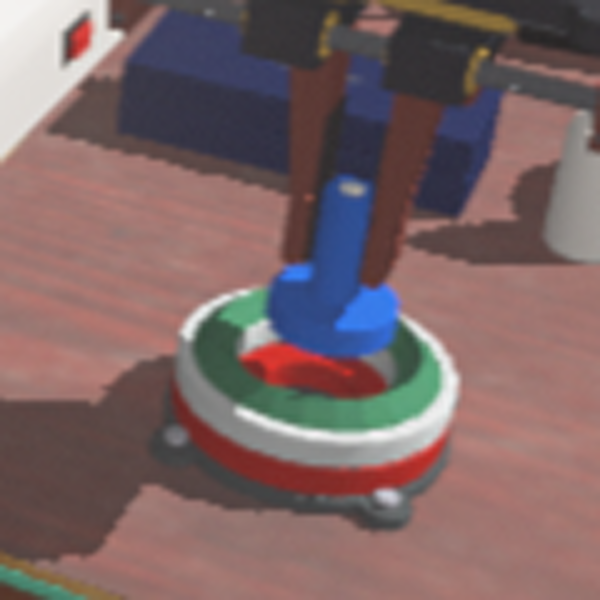

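The wide block hangs upright over the gauge. Its foot is centred near scene (436,273) and the mouth near (433,283), so it looks a few mm off towards +x/−y. I'll quantify this by casting the green edge onto the rim plane in the saved, unobstructed pictures.

```bash
python3 - <<'E'
from h import *
from scipy.optimize import least_squares
np.set_printoptions(precision=4,suppress=True)
def fit(P):
    r=least_squares(lambda a:np.hypot(P[:,0]-a[0],P[:,1]-a[1])-a[2],[*P.mean(0),.04],loss="soft_l1",f_scale=.002);return r.x,abs(r.fun).mean()
for n,(x0,y0,w,h) in(("top",(400,235,55,50)),("scene",(400,262,66,40))):
    c=cam(n);im=cv2.imread(f"pics/{n}0.png")[y0:y0+h,x0:x0+w]
    q=cv2.cvtColor(cv2.resize(im,None,fx=4,fy=4,interpolation=cv2.INTER_CUBIC),cv2.COLOR_BGR2HSV)
    m=((q[...,0]>55)&(q[...,0]<95)&(q[...,1]>75)).astype(np.uint8)
    m=cv2.morphologyEx(m,cv2.MORPH_CLOSE,np.ones((9,9)))
    ct=max(cv2.findContours(m,cv2.RETR_EXTERNAL,cv2.CHAIN_APPROX_NONE)[0],key=len)
    hull=cv2.convexHull(ct); hm=np.zeros_like(m);cv2.fillPoly(hm,[hull],1)
    ct=max(cv2.findContours(hm,cv2.RETR_EXTERNAL,cv2.CHAIN_APPROX_NONE)[0],key=len)[:,0]
    P=np.array([onz(c,(u+.5)/4-.5+x0,(v+.5)/4-.5+y0,.038)[:2] for u,v in ct]);print(n,"gauge",*fit(P))
# foot: lower boundary of blue in present scene view, cast on underside plane
c=cam("scene");p=manip.observe()["tool_pos"];z=p[2]-.0253
st,ce,m=max([b for b in blobs(c,"blue") if b[0][0]>380 and b[0][4]>100],key=lambda b:b[0][4])
ys,xs=np.nonzero(m)
P=np.array([onz(c,x,ys[xs==x].max()+.5,z)[:2] for x in range(xs.min()+1,xs.max())])
r=least_squares(lambda a:np.hypot(P[:,0]-a[0],P[:,1]-a[1])-.022,P.mean(0),loss="soft_l1",f_scale=.002)
print("foot",r.x,abs(r.fun).mean(),"tcp",p)
E
```

```text
top gauge [ 0.4505 -0.2147  0.0372] 0.0003961583442204645
scene gauge [ 0.4422 -0.2143  0.0414] 0.0009910600686531277
foot [ 0.4521 -0.2129] 0.0005671042849648164 tcp [ 0.4481 -0.2133  0.0747]
```

The two estimates bracket the current position. The top camera puts the gauge about 2 mm towards +x. The scene camera, whose known bias is about 4 mm, puts it slightly towards −x. With 5 mm bore clearance plus the flare, I lower gently here and watch the force.

Emit:
carry_out([
  {"slide":[0,0,0.004],"rotation":[0,0,0],"jaw":10},
  {"slide":[0,0,0.008],"rotation":[0,0,0],"jaw":10},
  {"slide":[0,0,0.012],"rotation":[0,0,0],"jaw":10},
  {"slide":[0,0,0.015],"rotation":[0,0,0],"jaw":10},
  {"slide":[0,0,0.018],"rotation":[0,0,0],"jaw":10},
  {"slide":[0,0,0.02],"rotation":[0,0,0],"jaw":10},
  {"slide":[0,0,0.02],"rotation":[0,0,0],"jaw":10},
])

```text
t: 8.57
tool_pos: [0.4484, -0.2144, 0.0541]
tcp_rot: [180.0, -0.0, -180.0]
ft_force: [-0.1, -0.6, -1.1]
width: 0.0173
grasp_force: 15.0
```

No contact at the bore entry; I continue down.

Emit:
carry_out([
  {"slide":[0,0,0.003],"rotation":[0,0,0],"jaw":10},
  {"slide":[0,0,0.005],"rotation":[0,0,0],"jaw":10},
  {"slide":[0,0,0.007],"rotation":[0,0,0],"jaw":10},
  {"slide":[0,0,0.009],"rotation":[0,0,0],"jaw":10},
  {"slide":[0,0,0.01],"rotation":[0,0,0],"jaw":10},
  {"slide":[0,0,0.01],"rotation":[0,0,0],"jaw":10},
])

```text
t: 9.07
tool_pos: [0.4485, -0.2145, 0.0444]
tcp_rot: [180.0, -0.0, -180.0]
ft_force: [0.1, -0.7, -1.4]
width: 0.0175
grasp_force: 15.0
```

Emit:
carry_out([
  {"slide":[0,0,0.001],"rotation":[0,0,0],"jaw":10},
  {"slide":[0,0,0.001],"rotation":[0,0,0],"jaw":45},
  {"slide":[0,0,0.001],"rotation":[0,0,0],"jaw":45},
  {"slide":[0,0,0.001],"rotation":[0,0,0],"jaw":45},
  {"slide":[0,0,0.001],"rotation":[0,0,0],"jaw":45},
  {"slide":[0,0,-0.02],"rotation":[0,0,0],"jaw":45},
  {"slide":[0,0,-0.06],"rotation":[0,0,0],"jaw":45},
  {"slide":[0,0,-0.09],"rotation":[0,0,0],"jaw":45},
])

```text
t: 9.73
tool_pos: [0.4484, -0.2144, 0.1359]
tcp_rot: [180.0, -0.1, -180.0]
ft_force: [1.2, -0.6, -1.4]
width: 0.0397
grasp_force: 0.0
```

Emit:
carry_out([
  {"slide":[0,0.04,-0.03],"rotation":[0,0,0],"jaw":45},
  {"slide":[0.02,0.08,-0.03],"rotation":[0,0,0],"jaw":45},
  {"slide":[0.02,0.12,-0.03],"rotation":[0,0,0],"jaw":45},
  {"slide":[0.02,0.16,-0.03],"rotation":[0,0,0],"jaw":45},
  {"slide":[0.02,0.2,-0.03],"rotation":[0,0,0],"jaw":45},
  {"slide":[0.02,0.24,-0.03],"rotation":[0,0,0],"jaw":45},
  {"slide":[0.02,0.24,-0.03],"rotation":[0,0,0],"jaw":45},
])

```text
t: 10.32
tool_pos: [0.4283, 0.0308, 0.165]
tcp_rot: [179.9, 0.0, -179.7]
ft_force: [-0.6, -0.8, -0.9]
width: 0.0393
grasp_force: 0.0
```

```bash
python3 - <<'E'
from h import *
a=cam("top")["img"];b=cam("scene")["img"]
o=[cv2.resize(a[230:292,390:464],(400,335),interpolation=cv2.INTER_CUBIC),cv2.resize(b[225:325,375:494],(400,335),interpolation=cv2.INTER_CUBIC)]
cv2.imwrite("pics/fin.png",np.hstack(o)[:,:,::-1]);print(manip.observe()["tool_pos"])
E
```

```text
[0.42857076 0.02693609 0.16484128]
```

View pics/fin.png

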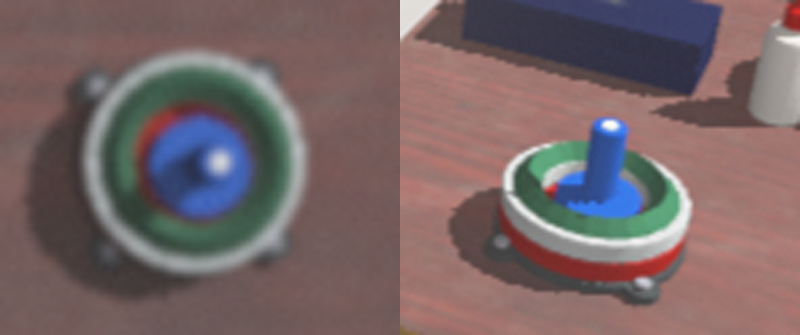

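The wide block stands upright in the go bore, with its foot centred about (200,166) inside the ring centred about (195,161) in the left crop. The slim block is in the tray and the arm is clear, so I hand in.

```bash
python3 -c "
from plant import manip
print(manip.close_job())"
```

```text
the job is handed in; nothing more can be done
None
```

The job is handed in at about 10 s of the 64 s: the last pictures show the wide block upright on the gauge step and the slim block standing in the red tray, but the hand-in returned no verdict.

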